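# Seat the sample tube against its buffered backplate and chock it

## Robot

A 6-joint arm with a two-finger parallel gripper is mounted at the origin on the work surface. World frame = base frame: x ahead of the robot, y to its left, z up, the work surface at z = 0. Lengths are in m, angles in rad, forces in N, time in s.
With the tool pointing down it reaches from about 0.375 to 0.9 m from the base axis. Payload 3.1 kg.
Tool frame: the origin (TCP) lies on the centre line of the jaws, within the pads' length; the fingertips stand robot.tip_reach ahead of it and the grasp point (between the pads) lies 8 mm behind it (robot.tip_reach is the distance from the TCP to the fingertips, in m); z points along the fingers, y is the line along which they close (so a half turn about z gives the same grasp; the last joint's range is limited). The gripper opens to 87 mm and grips with 3 to 60 N. Pads are 19 mm wide; open, the fingers measure 117 mm over their backs; the gripper's body (75 mm by 190 mm) begins 51 mm behind the grasp point.
Start: joints at [-1.308, 0.527, 1.433, -0, 1.181, -0.178], TCP at [0.267, -0.565, 0.234] pointing down, gripper open.
Joint ranges: [-3.08, 3.08], [-0.75, 2.2], [0.22, 2.44], [-1.43, 4.57], [0, 2.65], [-2.85, 2.85]. Speed limits (rad/s): [2.79, 2.79, 3.14, 3.14, 3.14, 3.14].

## Interface

Orientations are given as a unit quaternion [x, y, z, w].
In Python, from rig import robot gives the robot as it stands.
- The arm moves only by the tool jog_arm, never from a script. Its argument "motion" is one flat list of numbers, 7 for each row, row after row: the shift along the tool's x, y, z scaled (see below), then the turn, a rotation vector about the tool's x, y, z scaled (see below), then the gripper's target within -1 to 1 (shut at 1, half-way at 0, fully open at -1). In form: [x, y, z, rx, ry, rz, hand, x, y, z, rx, ry, rz, hand, ...]. A call has 1 to 12 rows; each row shifts and turns the commanded pose from where the row before left it, along the tool's axes as they then stand; what a row does not reach is not made up. The controller multiplies each number of a shift by 4 cm and each number of a turn by 4 degrees. A row lasts 1/8 s, in which the tool goes at most 62.5 mm and 10.7 degrees, less where a joint would pass 70% of its speed; a pose out of reach is approached as far as the arm can. A call with a number of a shift or a turn outside -1 to 1 is refused whole. A call with a gripper value outside its range is refused whole. The fingers move at their own pace and stop on an object; "grip_force" is the grip in N (left out, the last holds). Time passes only in rows, so rows that do not move let the fingers close. It gives the time, the measured TCP pose, the force, the opening and the grip force at its end, in the units of the state.
- robot.get_obs(): the state, without advancing time (a new reading comes with each control period).
- robot.camera(name): name is "scene" or "top"; returns the picture (480x640x3 uint8, blue, green, red); there is no depth.
- robot.calibration(name): a dict with "fx", "fy", "cx", "cy" (pixels), "R" (3x3) and "t" (3): a world point X has camera coordinates R X + t. Camera axes: x right, y down, z forward; pixel columns grow to the right and rows downward; lengths in m; the calibration is good to about 2 mm. A picture is of the moment at which its call begins. calibration takes no time and is no camera call.
- robot.hand_in(): hands the job in; it is judged then, once.
The state is a dict: "time": time; "q": joint angles; "joint_velocities": joint speeds; "joint_torque": joint torques, N m; "position": TCP position; "tool_rot": TCP orientation; "ft_force": force on the tool from outside, world axes, zero at the start; "moment": the same for the moment, N m; "grip_width": finger opening in m; "grip_force": force on a finger pad.
Only numpy, scipy, OpenCV 4.12 (cv2) and the standard library are available. Lean on these libraries where they do the work, as an engineer would, in place of code of your own. Each camera call takes 0.05 s, during which the arm holds its last target. There are 200 camera calls.

## Task

Push the side of the lying sample tube so that it rolls gently along its lane to the sliding backplate, and keep pushing until you feel the plate come up hard against its buffer: hold about 12 N there for a second, never more than 20 N, without lifting the tube, flinging it, or touching the plate with the gripper. Then ease off and stand the rubber chock squarely in the lane behind the tube, slid up snug so that the tube stays against the plate. Let go and leave everything else where it was.

Things in the scene. Friction and masses are not known exactly. Their poses are not given: they have to be found in the camera images.
- board: White board, 220 x 440 x 12 mm, fixed; its top is 12 mm above the table. The tube's lane runs along its y at board x = 0, between two rails 10 mm high, 8 mm wide, 98 mm apart inside, from y = -210 to 190 mm. Origin: underside, mid-lane; slab x = -70 to 150, y = -220 to 220 mm. Roll the tube towards +y, to the backplate; the -y end is open.
- holder: Aluminium bracket fixed at the lane's +y end (board y = 203 to 213 mm, 44 mm above the board), with the buffer and backplate it carries; origin and axes as the board. The plate's end of travel is a buffer screwed to a setting that is not measured: the face ends at board y = 127 to 163 mm. Its rubber gives about 10 N per mm.
- plate_face (a point): Centre of the front (-y) face of the sliding backplate, 22 mm above the board's top, axes as the board. Aluminium plate 80 mm wide, 8 mm thick, top 42 mm above the board. Slides along y with about 3 N of friction (shoving tube and plate along takes 4 to 6 N in all) and stays where left. Starts 12 to 30 mm in front of its end of travel.
- tube_center (a point): Centre of the loose sample tube: clear with steel end caps, 44 mm diameter, 90 mm long, about 0.25 kg, lying across the lane on the board (its own x along the board's x), centre 22 mm above the board's top. It rolls easily along the lane; its y and z axes turn as it rolls.
- chock_center (a point): Centre of the loose dark rubber chock, a block 30 mm (its x) by 44 mm (its y) by 30 mm high, about 80 g, standing on the table to the right of the board; centre 15 mm above its underside. To be set in the lane with its y axis along the lane and a 30 mm wide end against the tube; grip it across the 30 mm.
- forceps: Steel forceps, 130 mm long, 8 mm high, lying on the board beyond the far rail; bystander.
- carton: Small paper carton, 45 x 85 x 16 mm, lying on the board beyond the far rail; bystander.
- tape: Roll of grey tape, 68 mm across, 24 mm high, on the table; bystander.
- dish: Round steel dish, 90 mm across, 30 mm high; bystander.
- jar: Amber jar, 60 mm across, 85 mm high; bystander.
- cup: Steel cup, 68 mm across, 75 mm high; bystander.
- packet: Flat paper packet, 60 x 90 x 14 mm; bystander.
- tube: The same sample tube (origin at its centre, as above).
- chock: The same chock (origin at the centre of its underside).
Not all that is in view belongs to the job. Of the things like the chock, leave any that is turquoise; of the rest the smaller one is meant.

How it is judged:
By the outcome, as a careful person would: the job done as asked, in the order asked, and still so for the second after the job is handed in, with the robot touching nothing.
It also fails if it takes over 69 s, if anything falls off the work surface, if the arm or the gripper's body presses on something with over 40 N, if the wrist force passes 120 N, or if a joint passes its speed limit or range.

## Working session

There is one attempt and no reset: what is moved stays moved. The work goes in short steps, Python scripts to look and compute and a tool call to move; the robot and the scene stay as the last step left them, time stands still between calls to the robot, and variables do not carry over. Pictures are saved under pics/ and viewed, at most 11 in all, crops included, and the job is handed in when it is done.

Besides the shell and the picture viewer there is one more tool, called after "Call:" by a JSON object that holds its "method" and its "body". jog_arm: Moves the arm, as the interface text tells. Shifts and turns lie within -1 to 1; 1 stands for 4 cm of shift or 4 degrees of turn. Its arguments: {"type":"object","properties":{"motion":{"type":"array","items":{"type":"number"}},"grip_force":{"type":"number"}},"required":["motion"]}

```bash
ls; mkdir -p pics; python3 - <<'E'
from rig import robot
import cv2
for n in("scene","top"):
    cv2.imwrite(f"pics/{n}0.png",robot.camera(n)); c=robot.calibration(n); print(n,c)
print(robot.tip_reach,robot.get_obs())
E
```

```text
pics
scene {'fx': 470.722368039506, 'fy': 470.722368039506, 'cx': 317.26939227964925, 'cy': 242.38039416923823, 'R': array([[ 0.41190487,  0.91106793, -0.01701798],
       [ 0.7120255 , -0.33345761, -0.61792047],
       [-0.5686423 ,  0.24240721, -0.78605641]]), 't': array([-0.21571267, -0.36449879,  1.5192956 ])}
top {'fx': 493.5450163982619, 'fy': 493.5450163982619, 'cx': 324.98847408683514, 'cy': 234.08473357888226, 'R': array([[ 0.00690612, -0.99991217, -0.01131196],
       [-0.98725692, -0.00501933, -0.1590553 ],
       [ 0.15898455,  0.01226627, -0.98720487]]), 't': array([-0.01960503,  0.54730249,  1.42069707])}
0.011 {'time': 0.1, 'q': array([-1.30850790e+00,  5.28390370e-01,  1.43380634e+00,  2.30324325e-05,
        1.18139599e+00, -1.78540912e-01]), 'joint_velocities': array([ 0.00062034, -0.00154769, -0.00261122,  0.00054572,  0.00010486,
        0.0006025 ]), 'joint_torque': array([ 5.40137753e-04, -4.40983343e+01, -1.77151448e+01,  6.35826308e-02,
        5.34126058e-02, -4.54078452e-05]), 'position': array([ 0.26651798, -0.56460248,  0.23264869]), 'tool_rot': array([ 9.75807343e-01,  2.18629892e-01, -3.12221892e-05, -9.99593892e-04]), 'ft_force': array([-0.99435283,  0.27289612, -0.92357143]), 'moment': array([-0.00541674, -0.03649984, -0.01747995]), 'grip_force': 0.0, 'grip_width': 0.08733783568374394}
```

View pics/top0.png

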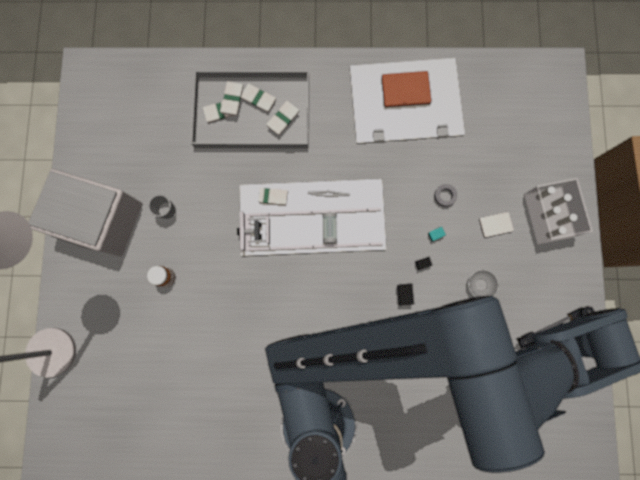

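View pics/scene0.png

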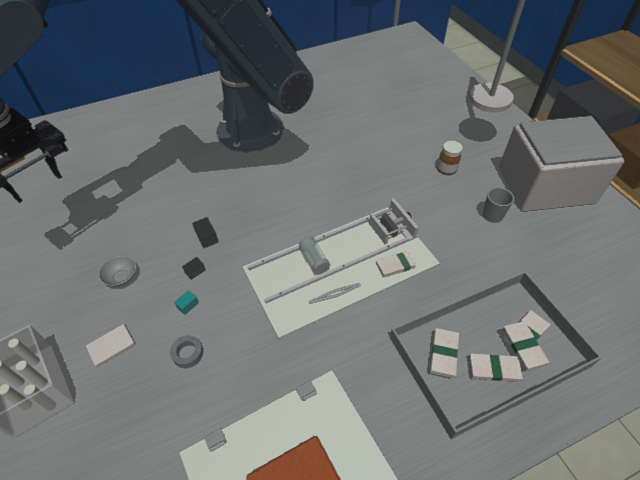

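Top view: the tube is at (330,228), the plate at about (268,233), and the board spans (240..385,180..255). There are three chock-like blocks: turquoise (437,234), which is excluded, small dark (423,264) and larger dark (405,295). The small dark one fits the description. I'll confirm it in an enlarged crop while measuring.

```bash
cat > h.py <<'E'
from rig import robot
import cv2, numpy as np
def ray(n,u,v,z):
    c=robot.calibration(n); d=c["R"].T@np.array([(u-c["cx"])/c["fx"],(v-c["cy"])/c["fy"],1]); o=-c["R"].T@c["t"]
    return (o+d*(z-o[2])/d[2])
def proj(n,X):
    c=robot.calibration(n); p=c["R"]@np.asarray(X)+c["t"]; return np.array([c["fx"]*p[0]/p[2]+c["cx"],c["fy"]*p[1]/p[2]+c["cy"]])
def blob(n,img,mask,box):
    u0,v0,u1,v1=box; m=np.zeros(mask.shape,np.uint8); m[v0:v1,u0:u1]=mask[v0:v1,u0:u1]
    cs,_=cv2.findContours(m,cv2.RETR_EXTERNAL,cv2.CHAIN_APPROX_NONE); return max(cs,key=cv2.contourArea)
E
python3 - <<'E'
from h import *
t=cv2.imread("pics/top0.png"); s=cv2.imread("pics/scene0.png")
a=cv2.resize(t[170:310,230:455],None,fx=3.5,fy=3.5,interpolation=cv2.INTER_CUBIC); print(a.shape)
cv2.imwrite("pics/c1.png",a)
cv2.imwrite("pics/c2.png",cv2.resize(s[190:340,170:450],(784,420),interpolation=cv2.INTER_CUBIC))
for n,im,boxes in(("top",t,[(412,252,436,275),(392,280,418,310)]),("scene",s,[(178,254,210,282),(188,213,222,250)])):
    dark=((im.max(2)<60)*255).astype(np.uint8)
    for b in boxes:
        c=blob(n,im,dark,b); P=np.array([ray(n,*p[0],0.03 if b[0] in(412,) else 0.02)[:2] for p in c])
        M=cv2.moments(c); u=(M['m10']/M['m00'],M['m01']/M['m00'])
        print(n,cv2.contourArea(c),u,ray(n,*u,.015),cv2.minAreaRect((P*1000).astype(np.float32)))
white=((t.min(2)>150)*255).astype(np.uint8)
c=blob("top",t,cv2.morphologyEx(white,cv2.MORPH_CLOSE,np.ones((9,9))),(232,172,395,262))
P=np.array([ray("top",*p[0],.012)[:2]*1000 for p in c],np.float32); r=cv2.minAreaRect(P); print("board",r,cv2.boxPoints(r))
E
```

```text
(490, 788, 3)
top 104.0 (422.85096153846155, 263.4375) [ 0.46460913 -0.30925395  0.015     ] ((462.80511474609375, -306.5455627441406), (25.10236167907715, 43.60484313964844), 18.704511642456055)
top 262.0 (404.71628498727733, 294.4332061068702) [ 0.37217041 -0.25339177  0.015     ] ((372.0282897949219, -252.36155700683594), (59.25896453857422, 43.61625671386719), 5.176538944244385)
scene 240.0 (193.52291666666667, 267.70138888888886) [ 0.46747429 -0.31084272  0.015     ] ((470.8536071777344, -310.9454650878906), (45.842098236083984, 45.033226013183594), 16.31673812866211)
scene 395.5 (205.0231774125579, 232.25832279814577) [ 0.36895633 -0.25333653  0.015     ] ((372.1026611328125, -253.25460815429688), (94.12643432617188, 41.51390838623047), 4.23986291885376)
board ((608.723388671875, 20.811065673828125), (276.7220153808594, 494.08477783203125), 0.32725027203559875) [[ 468.9536   267.05917]
 [ 471.77563 -227.01755]
 [ 748.49316 -225.43704]
 [ 745.67114  268.63968]]
```

View pics/c1.png

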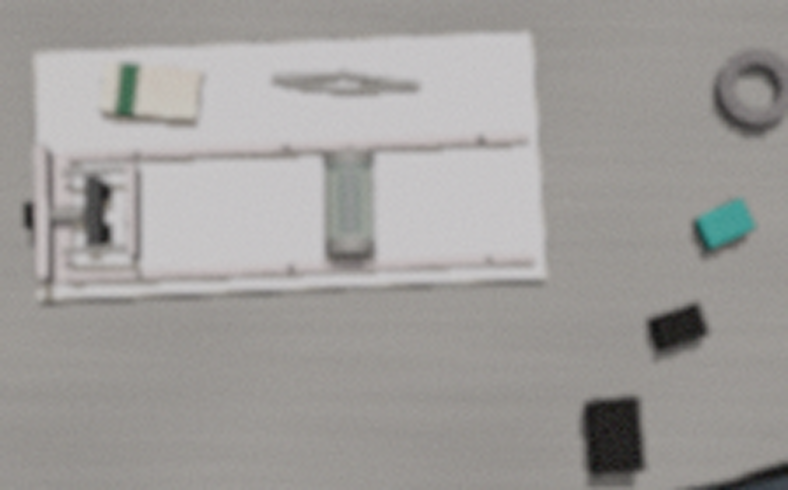

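View pics/c2.png

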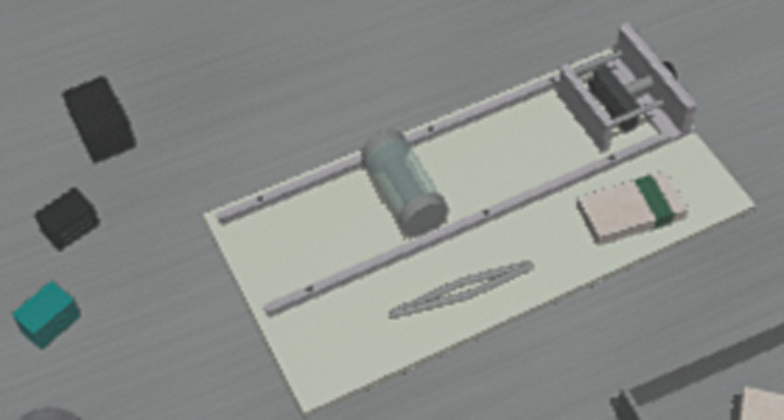

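The crops confirm the target: the small dark block is at c1 (677,326), i.e. top pixel (423,263). The larger dark one is at c1 (613,436) and the turquoise one at (725,225). The tube, c1 (350,205), lies clear of the forceps. Next I'll fit the board from its corners.

```bash
python3 - <<'E'
from h import *
f=lambda p,z:ray("top",230+(p[0]+.5)/3.5-.5,170+(p[1]+.5)/3.5-.5,z)[:2]
g=lambda p,z:ray("scene",170+(p[0]+.5)/2.8-.5,190+(p[1]+.5)/2.8-.5,z)[:2]
B=np.array([[150,220],[150,-220],[-70,-220],[-70,220]])/1000
def fit(B,W):
    b=B-B.mean(0); w=W-W.mean(0); th=np.arctan2((b[:,0]*w[:,1]-b[:,1]*w[:,0]).sum(),(b*w).sum())
    R=np.array([[np.cos(th),-np.sin(th)],[np.sin(th),np.cos(th)]]); t=W.mean(0)-R@B.mean(0)
    print("th",th,"o",t,"res",np.round((W-(B@R.T+t))*1000,1).tolist()); return R,t
fit(B,np.array([f(p,.012) for p in[(35,52),(531,33),(545,280),(40,302)]]))
fit(B[:3],np.array([g(p,.012) for p in[(754,205),(305,411),(206,214)]]))
R,t=fit(np.vstack([B,B[:3]]),np.array([f(p,.012) for p in[(35,52),(531,33),(545,280),(40,302)]]+[g(p,.012) for p in[(754,205),(305,411),(206,214)]]))
tob=lambda w:np.round((np.array(w)-t)@R*1000,1)
print("tube top L/R edges",[tob(f(p,.034)) for p in[(325,205),(374,205),(349,152),(350,260)]])
print("tube scene caps",tob(g((424,213),.034)),tob(g((383,146),.034)))
print("plate top",[tob(f(p,.054)) for p in[(139,166),(139,262)]],"bottom",tob(g((606,147),.012)))
C=[(648,320),(697,304),(707,328),(660,347)]; W=np.array([f(p,.03) for p in C]);print("chock",W,W.mean(0),"ang",np.arctan2(*(W[0]-W[1])[::-1]),np.arctan2(*(W[3]-W[2])[::-1]))
Cs=[(36,216),(74,190),(97,208),(60,233)]; W=np.array([g(p,.03) for p in Cs]);print("chock",W,W.mean(0))
print([np.arctan2(*(W[i]-W[(i+1)%4])[::-1]) for i in range(4)])
o=robot.get_obs(); from scipy.spatial.transform import Rotation as Ro; print(Ro.from_quat(o["tool_rot"]).as_matrix().round(4))
E
```

```text
th 0.04680812127654546 o [0.56552931 0.02282764] res [[1.2, -0.9], [-0.4, 1.4], [0.1, 2.1], [-0.8, -2.5]]
th 0.04615621511453345 o [0.57059984 0.02402029] res [[-0.8, -3.5], [-1.3, 1.5], [2.1, 2.0]]
th 0.04824293091632433 o [0.56764168 0.02323443] res [[-0.6, -1.5], [-2.9, 0.7], [-2.4, 1.8], [-2.6, -2.8], [2.6, -3.0], [1.2, 1.9], [4.6, 3.0]]
tube top L/R edges [array([ -2.4, -31.8]), array([ -4.3, -73.6]), array([ 42.8, -54.3]), array([-50.8, -51.1])]
tube scene caps [ 38.  -52.5] [-44.8 -51.2]
plate top [array([ 34.4, 124.2]), array([-47.7, 126.1])] bottom [ 36.1 136.4]
chock [[ 0.46997995 -0.28278504]
 [ 0.48383399 -0.32452937]
 [ 0.46347128 -0.33242543]
 [ 0.44714396 -0.29239412]] [ 0.46610729 -0.30803349] ang 1.8912369695519882 1.95806333243168
chock [[ 0.46524299 -0.33433945]
 [ 0.45180721 -0.29661162]
 [ 0.47952789 -0.28348081]
 [ 0.49176762 -0.3199349 ]] [ 0.47208643 -0.3085917 ]
[np.float64(-1.228676341071752), np.float64(-2.699219489647914), np.float64(1.8947268717653607), np.float64(0.49750192854107045)]
[[ 9.044e-01  4.267e-01 -5.000e-04]
 [ 4.267e-01 -9.044e-01  1.900e-03]
 [ 4.000e-04 -2.000e-03 -1.000e+00]]
```

Call:
{"method": "jog_arm", "body": {"motion": [0, 0, 0, 0, 0, -1, 0.1, 0, 0, 0, 0, 0, -1, 0.1, 0, 0, 0, 0, 0, -1, 0.1, 0, 0, 0, 0, 0, -1, 0.1, 0, 0, 0, 0, 0, -1, 0.1, 0, 0, 0, 0, 0, -1, 0.1, 0, 0, 0, 0, 0, -1, 0.1, 0, 0, 0, 0, 0, -1, 0.1, 0, 0, 0, 0, 0, -1, 0.1, 0, 0, 0, 0, 0, -1, 0.1, 0, 0, 0, 0, 0, -1, 0.1, 0, 0, 0, 0, 0, -1, 0.1]}}

```text
time: 1.6
position: [0.2665, -0.5648, 0.233]
tool_rot: [0.802, 0.598, 0.0, -0.001]
ft_force: [-0.8, 0.0, 0.7]
grip_width: 0.0391
grip_force: 0.0
```

Call:
{"method": "jog_arm", "body": {"motion": [0, 0, 0, 0, 0, -1, 0.1, 0, 0, 0, 0, 0, -1, 0.1, 0, 0, 0, 0, 0, -1, 0.1, 0, 0, 0, 0, 0, -1, 0.1, 0, 0, 0, 0, 0, -0.86, 0.1, 1, 0.72, 0, 0, 0, 0, 0.1, 1, 0.72, 0, 0, 0, 0, 0.1, 1, 0.72, 0, 0, 0, 0, 0.1, 1, 0.72, 0, 0, 0, 0, 0.1, 1, 0.72, 0, 0, 0, 0, 0.1, 1, 0.72, 0, 0, 0, 0, 0.1, 1, 0.72, 0, 0, 0, 0, 0.1]}}

```text
time: 3.1
position: [0.4554, -0.2745, 0.2333]
tool_rot: [0.69, 0.723, 0.0, -0.0]
ft_force: [0.4, 0.7, 0.6]
grip_width: 0.0392
grip_force: 0.0
```

Call:
{"method": "jog_arm", "body": {"motion": [0.9, 0.72, 0, 0, 0, 0, 0.1, 0.9, 0.72, 0, 0, 0, 0, 0.1, 0.9, 0.72, 0, 0, 0, 0, 0.1, 0.9, 0.72, 0, 0, 0, 0, 0.1, 0.85, 0.28, 0, 0, 0, 0, 0.1, 0, 0, 1, 0, 0, 0, 0.1, 0, 0, 1, 0, 0, 0, 0.1, 0, 0, 0, 0, 0, 0, 0.1, 0, 0, 0, 0, 0, 0, 0.1]}}

```text
time: 4.22
position: [0.5735, -0.0926, 0.1544]
tool_rot: [0.69, 0.723, 0.0, 0.001]
ft_force: [0.4, 0.3, 0.2]
grip_width: 0.0397
grip_force: 0.0
```

```bash
cat >> h.py <<'E'
TH=.0475; O=np.array([.5675,.0233]); RB=np.array([[np.cos(TH),-np.sin(TH)],[np.sin(TH),np.cos(TH)]])
def st():
    o=robot.get_obs(); from scipy.spatial.transform import Rotation as Ro
    m=Ro.from_quat(o["tool_rot"]).as_matrix(); p=o["position"]
    print("t",round(o["time"],2),"p",p.round(4),"board",((p[:2]-O)@RB*1000).round(1),"yang",np.arctan2(m[1,1],m[0,1]).round(4),"tilt",m[:2,2].round(4),"F",o["ft_force"].round(2),"w",o["grip_width"].round(4)); return o,m
E
python3 - <<'E'
from h import *
st(); cv2.imwrite("pics/s1.png",cv2.resize(robot.camera("scene")[150:330,150:450],(800,480),interpolation=cv2.INTER_CUBIC))
E
```

```text
Traceback (most recent call last):
  File "h.py", line 15, in st
    print("t",round(o["time"],2),"p",p.round(4),"board",((p[:2]-O)@RB*1000).round(1),"yang",np.arctan2(m[1,1],m[0,1]).round(4),"tilt",m[:2,2].round(4),"F",o["ft_force"].round(2),"w",o["grip_width"].round(4)); return o,m
                                                                                                                                                                                      ^^^^^^^^^^^^^^^^^^^^^
AttributeError: 'float' object has no attribute 'round'
```

Call:
{"method": "jog_arm", "body": {"motion": [0, 0, 1, 0, 0, 0, 0.1, 0, 0, 1, 0, 0, 0, 0.1, 0, 0, 0.7, 0, 0, 0, 0.1, 0, 0, 0.33, 0, 0, 0, 0.1, 0, 0, 0, 0, 0, 0, 0.1, 0, 0, 0, 0, 0, 0, 0.1]}}

```text
time: 4.97
position: [0.574, -0.0928, 0.0339]
tool_rot: [0.69, 0.724, 0.001, 0.001]
ft_force: [0.5, 0.3, -1.3]
grip_width: 0.039
grip_force: 0.0
```

```bash
sed -i 's/o\["grip_width"\].round(4)/round(o["grip_width"],4)/' h.py
python3 - <<'E'
from h import *
st(); cv2.imwrite("pics/s1.png",cv2.resize(robot.camera("scene")[170:320,200:450],(800,480),interpolation=cv2.INTER_CUBIC))
E
```

```text
t 4.97 p [ 0.574  -0.0928  0.0339] board [   1.  -116.3] yang 0.0469 tilt [ 0.003  -0.0011] F [ 0.5   0.32 -1.29] w 0.039
```

View pics/s1.png

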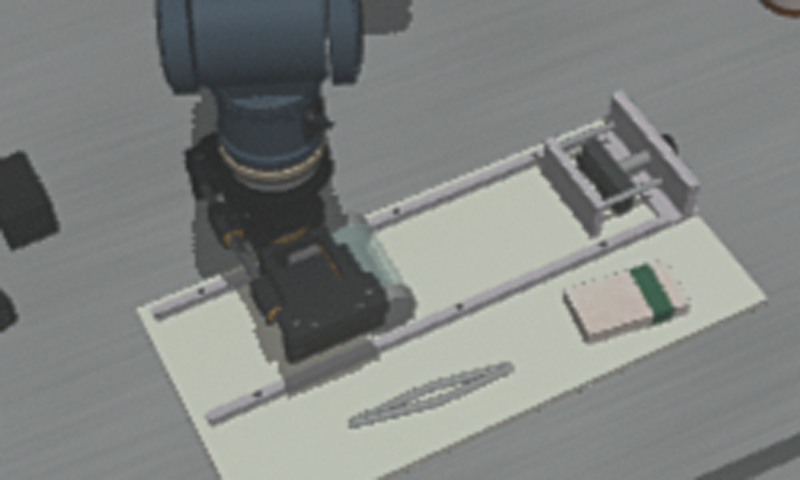

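Call:
{"method": "jog_arm", "body": {"motion": [0.1, 0, 0, 0, 0, 0, 0.1, 0.1, 0, 0, 0, 0, 0, 0.1, 0.1, 0, 0, 0, 0, 0, 0.1, 0.1, 0, 0, 0, 0, 0, 0.1, 0.1, 0, 0, 0, 0, 0, 0.1, 0.08, 0, 0, 0, 0, 0, 0.1, 0.05, 0, 0, 0, 0, 0, 0.1, 0.05, 0, 0, 0, 0, 0, 0.1, 0.05, 0, 0, 0, 0, 0, 0.1, 0.05, 0, 0, 0, 0, 0, 0.1, 0.05, 0, 0, 0, 0, 0, 0.1, 0.05, 0, 0, 0, 0, 0, 0.1]}}

```text
time: 6.52
position: [0.5711, -0.0571, 0.0324]
tool_rot: [0.69, 0.724, 0.0, 0.0]
ft_force: [0.1, -1.5, 0.2]
grip_width: 0.0389
grip_force: 0.1
```

Call:
{"method": "jog_arm", "body": {"motion": [0.05, 0, 0, 0, 0, 0, 0.1, 0.05, 0, 0, 0, 0, 0, 0.1, 0.05, 0, 0, 0, 0, 0, 0.1, 0.05, 0, 0, 0, 0, 0, 0.1, 0.06, 0, 0, 0, 0, 0, 0.1, 0.07, 0, 0, 0, 0, 0, 0.1, 0.08, 0, 0, 0, 0, 0, 0.1, 0.08, 0, 0, 0, 0, 0, 0.1, 0.08, 0, 0, 0, 0, 0, 0.1, 0.08, 0, 0, 0, 0, 0, 0.1, 0.08, 0, 0, 0, 0, 0, 0.1, 0.08, 0, 0, 0, 0, 0, 0.1]}}

```text
time: 8.02
position: [0.5696, -0.0246, 0.0324]
tool_rot: [0.69, 0.724, 0.0, 0.0]
ft_force: [-0.3, -0.3, -0.1]
grip_width: 0.0391
grip_force: 0.1
```

```bash
python3 - <<'E'
from h import *
st(); cv2.imwrite("pics/s2.png",cv2.resize(robot.camera("scene")[170:320,200:450],(800,480),interpolation=cv2.INTER_CUBIC))
E
```

```text
t 8.03 p [ 0.5696 -0.0246  0.0324] board [ -0.2 -47.9] yang 0.047 tilt [0. 0.] F [-0.31 -0.29 -0.12] w 0.0391
```

View pics/s2.png

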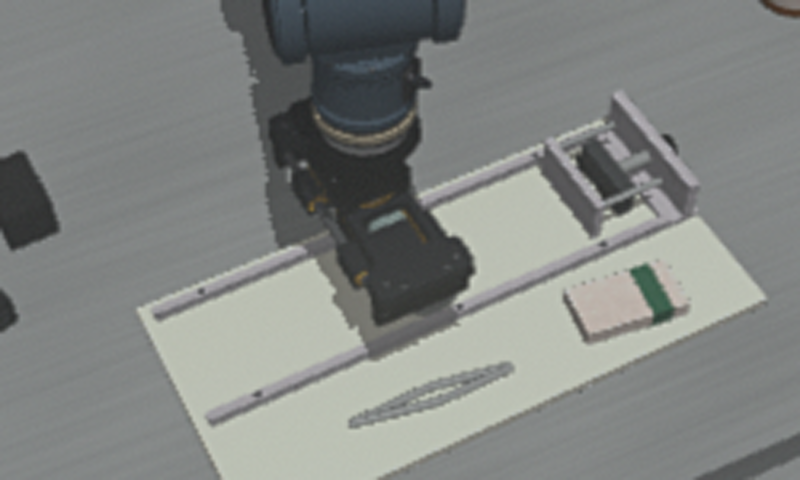

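Call:
{"method": "jog_arm", "body": {"motion": [0.08, 0, 0, 0, 0, 0, 0.1, 0.08, 0, 0, 0, 0, 0, 0.1, 0.08, 0, 0, 0, 0, 0, 0.1, 0.08, 0, 0, 0, 0, 0, 0.1, 0.08, 0, 0, 0, 0, 0, 0.1, 0.08, 0, 0, 0, 0, 0, 0.1, 0.08, 0, 0, 0, 0, 0, 0.1, 0.08, 0, 0, 0, 0, 0, 0.1, 0.08, 0, 0, 0, 0, 0, 0.1, 0.08, 0, 0, 0, 0, 0, 0.1, 0.08, 0, 0, 0, 0, 0, 0.1, 0.08, 0, 0, 0, 0, 0, 0.1]}}

```text
time: 9.57
position: [0.5678, 0.0138, 0.0323]
tool_rot: [0.69, 0.724, 0.0, -0.0]
ft_force: [0.1, 0.1, -0.3]
grip_width: 0.0394
grip_force: 0.1
```

Call:
{"method": "jog_arm", "body": {"motion": [0.08, 0, 0, 0, 0, 0, 0.1, 0.08, 0, 0, 0, 0, 0, 0.1, 0.08, 0, 0, 0, 0, 0, 0.1, 0.08, 0, 0, 0, 0, 0, 0.1, 0.08, 0, 0, 0, 0, 0, 0.1, 0.08, 0, 0, 0, 0, 0, 0.1, 0.08, 0, 0, 0, 0, 0, 0.1, 0.08, 0, 0, 0, 0, 0, 0.1, 0.08, 0, 0, 0, 0, 0, 0.1, 0.08, 0, 0, 0, 0, 0, 0.1, 0.08, 0, 0, 0, 0, 0, 0.1, 0.08, 0, 0, 0, 0, 0, 0.1]}}

```text
time: 11.08
position: [0.566, 0.0521, 0.0324]
tool_rot: [0.69, 0.724, -0.0, -0.0]
ft_force: [-0.5, 0.3, 0.4]
grip_width: 0.0394
grip_force: 0.1
```

Call:
{"method": "jog_arm", "body": {"motion": [0.08, 0, 0, 0, 0, 0, 0.1, 0.08, 0, 0, 0, 0, 0, 0.1, 0.08, 0, 0, 0, 0, 0, 0.1, 0.08, 0, 0, 0, 0, 0, 0.1, 0.07, 0, 0, 0, 0, 0, 0.1, 0.06, 0, 0, 0, 0, 0, 0.1, 0.05, 0, 0, 0, 0, 0, 0.1, 0.05, 0, 0, 0, 0, 0, 0.1, 0.04, 0, 0, 0, 0, 0, 0.1, 0.04, 0, 0, 0, 0, 0, 0.1, 0.04, 0, 0, 0, 0, 0, 0.1]}}

```text
time: 12.45
position: [0.5647, 0.0788, 0.0324]
tool_rot: [0.69, 0.724, 0.0, 0.0]
ft_force: [0.7, 0.7, 0.3]
grip_width: 0.0388
grip_force: 0.1
```

```bash
python3 - <<'E'
from h import *
st(); cv2.imwrite("pics/s3.png",cv2.resize(robot.camera("scene")[150:300,250:500],(800,480),interpolation=cv2.INTER_CUBIC))
E
```

```text
t 12.45 p [0.5647 0.0788 0.0324] board [-0.1 55.5] yang 0.047 tilt [0. 0.] F [0.73 0.68 0.3 ] w 0.0388
```

View pics/s3.png

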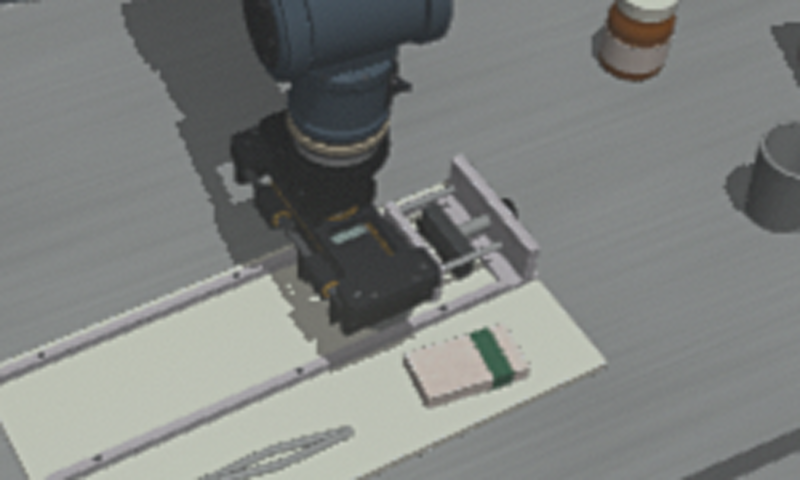

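Call:
{"method": "jog_arm", "body": {"motion": [0.04, 0, 0, 0, 0, 0, 0.1, 0.04, 0, 0, 0, 0, 0, 0.1, 0.04, 0, 0, 0, 0, 0, 0.1, 0.04, 0, 0, 0, 0, 0, 0.1, 0.04, 0, 0, 0, 0, 0, 0.1, 0.04, 0, 0, 0, 0, 0, 0.1, 0.04, 0, 0, 0, 0, 0, 0.1, 0.04, 0, 0, 0, 0, 0, 0.1]}}

```text
time: 13.5
position: [0.5641, 0.0916, 0.0324]
tool_rot: [0.69, 0.724, 0.0, 0.0]
ft_force: [-0.4, -1.2, 0.5]
grip_width: 0.039
grip_force: 0.1
```

Call:
{"method": "jog_arm", "body": {"motion": [0.04, 0, 0, 0, 0, 0, 0.1, 0.04, 0, 0, 0, 0, 0, 0.1, 0.04, 0, 0, 0, 0, 0, 0.1, 0.04, 0, 0, 0, 0, 0, 0.1, 0.04, 0, 0, 0, 0, 0, 0.1, 0.04, 0, 0, 0, 0, 0, 0.1]}}

```text
time: 14.25
position: [0.5641, 0.1004, 0.0325]
tool_rot: [0.69, 0.724, -0.0, 0.001]
ft_force: [0.1, -5.7, 1.0]
grip_width: 0.0391
grip_force: 2.5
```

Call:
{"method": "jog_arm", "body": {"motion": [0.03, 0, 0, 0, 0, 0, 0.1, 0.03, 0, 0, 0, 0, 0, 0.1, 0.03, 0, 0, 0, 0, 0, 0.1]}}

```text
time: 14.62
position: [0.5639, 0.1043, 0.0325]
tool_rot: [0.69, 0.724, 0.0, 0.0]
ft_force: [-0.4, -6.1, 1.6]
grip_width: 0.0395
grip_force: 2.6
```

Call:
{"method": "jog_arm", "body": {"motion": [0.02, 0, 0, 0, 0, 0, 0.1, 0.02, 0, 0, 0, 0, 0, 0.1, 0.02, 0, 0, 0, 0, 0, 0.1]}}

```text
time: 15.0
position: [0.5638, 0.1067, 0.0325]
tool_rot: [0.69, 0.724, 0.0, 0.0]
ft_force: [0.3, -4.6, 1.5]
grip_width: 0.0389
grip_force: 2.6
```

Call:
{"method": "jog_arm", "body": {"motion": [0.02, 0, 0, 0, 0, 0, 0.1, 0.015, 0, 0, 0, 0, 0, 0.1]}}

```text
time: 15.25
position: [0.5637, 0.1081, 0.0325]
tool_rot: [0.69, 0.724, 0.0, 0.0]
ft_force: [0.7, -4.4, 1.9]
grip_width: 0.0393
grip_force: 2.6
```

Call:
{"method": "jog_arm", "body": {"motion": [0.015, 0, 0, 0, 0, 0, 0.1, 0.015, 0, 0, 0, 0, 0, 0.1]}}

```text
time: 15.5
position: [0.5636, 0.1093, 0.0325]
tool_rot: [0.69, 0.724, 0.0, 0.0]
ft_force: [-0.5, -5.6, 1.0]
grip_width: 0.0388
grip_force: 2.6
```

Call:
{"method": "jog_arm", "body": {"motion": [0.015, 0, 0, 0, 0, 0, 0.1, 0.012, 0, 0, 0, 0, 0, 0.1]}}

```text
time: 15.75
position: [0.5636, 0.1103, 0.0325]
tool_rot: [0.69, 0.724, 0.0, 0.0]
ft_force: [0.1, -4.7, 1.2]
grip_width: 0.0388
grip_force: 2.6
```

Call:
{"method": "jog_arm", "body": {"motion": [0.015, 0, 0, 0, 0, 0, 0.1, 0.012, 0, 0, 0, 0, 0, 0.1]}}

```text
time: 16.0
position: [0.5635, 0.1114, 0.0325]
tool_rot: [0.69, 0.724, 0.0, 0.0]
ft_force: [0.5, -5.2, 1.8]
grip_width: 0.0393
grip_force: 2.6
```

Call:
{"method": "jog_arm", "body": {"motion": [0.015, 0, 0, 0, 0, 0, 0.1, 0.015, 0, 0, 0, 0, 0, 0.1]}}

```text
time: 16.25
position: [0.5635, 0.1126, 0.0325]
tool_rot: [0.69, 0.724, 0.0, 0.0]
ft_force: [0.2, -5.3, 1.6]
grip_width: 0.0395
grip_force: 2.6
```

Call:
{"method": "jog_arm", "body": {"motion": [0.015, 0, 0, 0, 0, 0, 0.1, 0.015, 0, 0, 0, 0, 0, 0.1]}}

```text
time: 16.5
position: [0.5635, 0.1132, 0.0325]
tool_rot: [0.69, 0.724, -0.0, 0.001]
ft_force: [0.2, -8.4, 2.0]
grip_width: 0.0389
grip_force: 4.3
```

Call:
{"method": "jog_arm", "body": {"motion": [0.006, 0, 0, 0, 0, 0, 0.1, 0, 0, 0, 0, 0, 0, 0.1]}}

```text
time: 16.75
position: [0.5635, 0.1132, 0.0325]
tool_rot: [0.69, 0.724, -0.0, 0.001]
ft_force: [0.9, -8.6, 1.8]
grip_width: 0.0391
grip_force: 4.2
```

Call:
{"method": "jog_arm", "body": {"motion": [0.012, 0, 0, 0, 0, 0, 0.1, 0, 0, 0, 0, 0, 0, 0.1]}}

```text
time: 17.0
position: [0.5635, 0.1133, 0.0325]
tool_rot: [0.69, 0.724, -0.001, 0.001]
ft_force: [0.4, -9.0, 1.6]
grip_width: 0.0392
grip_force: 4.7
```

Call:
{"method": "jog_arm", "body": {"motion": [0.02, 0, 0, 0, 0, 0, 0.1, 0.01, 0, 0, 0, 0, 0, 0.1]}}

```text
time: 17.25
position: [0.5635, 0.1138, 0.0326]
tool_rot: [0.69, 0.724, -0.001, 0.001]
ft_force: [0.5, -12.9, 3.1]
grip_width: 0.0391
grip_force: 6.5
```

Call:
{"method": "jog_arm", "body": {"motion": [0, 0, 0, 0, 0, 0, 0.1, 0, 0, 0, 0, 0, 0, 0.1]}}

```text
time: 17.5
position: [0.5635, 0.1137, 0.0326]
tool_rot: [0.69, 0.724, -0.001, 0.001]
ft_force: [0.2, -12.6, 1.9]
grip_width: 0.039
grip_force: 6.1
```

Call:
{"method": "jog_arm", "body": {"motion": [0, 0, 0, 0, 0, 0, 0.1, 0, 0, 0, 0, 0, 0, 0.1, 0, 0, 0, 0, 0, 0, 0.1, 0, 0, 0, 0, 0, 0, 0.1, 0, 0, 0, 0, 0, 0, 0.1, 0, 0, 0, 0, 0, 0, 0.1, 0, 0, 0, 0, 0, 0, 0.1, 0, 0, 0, 0, 0, 0, 0.1]}}

```text
time: 18.5
position: [0.5635, 0.1137, 0.0326]
tool_rot: [0.69, 0.724, -0.001, 0.001]
ft_force: [1.0, -11.4, 1.0]
grip_width: 0.0394
grip_force: 6.1
```

Call:
{"method": "jog_arm", "body": {"motion": [-0.02, 0, 0, 0, 0, 0, 0.1, -0.02, 0, 0, 0, 0, 0, 0.1, -0.02, 0, 0, 0, 0, 0, 0.1, -0.02, 0, 0, 0, 0, 0, 0.1, -0.02, 0, 0, 0, 0, 0, 0.1, -0.02, 0, 0, 0, 0, 0, 0.1, -0.05, 0, 0, 0, 0, 0, 0.1, -0.1, 0, 0, 0, 0, 0, 0.1, -0.3, 0, 0, 0, 0, 0, 0.1, -0.5, 0, 0, 0, 0, 0, 0.1]}}

```text
time: 19.75
position: [0.565, 0.0726, 0.0323]
tool_rot: [0.69, 0.724, -0.0, 0.0]
ft_force: [-0.2, -0.2, 0.6]
grip_width: 0.0395
grip_force: 0.0
```

Call:
{"method": "jog_arm", "body": {"motion": [0, 0, -1, 0, 0, -1, 0.1, 0, 0, -1, 0, 0, -1, 0.1, 0, 0, -1, 0, 0, -1, -0.26, 0, 0, 0, 0, 0, -1, -0.26, 0, 0, 0, 0, 0, -0.24, -0.26]}}

```text
time: 20.38
position: [0.5651, 0.0721, 0.1529]
tool_rot: [0.576, 0.817, 0.0, 0.0]
ft_force: [-0.2, 0.4, -0.4]
grip_width: 0.0535
grip_force: 0.0
```

```bash
python3 - <<'E'
from h import *
o,m=st(); cv2.imwrite("pics/s4.png",cv2.resize(robot.camera("scene")[150:300,250:500],(800,480),interpolation=cv2.INTER_CUBIC))
print((np.r_[.468,-.309,.10]-o["position"])@m/.04)
E
```

```text
t 20.38 p [0.5651 0.0721 0.1529] board [-0.1 48.9] yang 0.342 tilt [ 0.0008 -0.0002] F [-0.2   0.4  -0.38] w 0.0535
[-8.16167483 -5.48226263  1.32256949]
```

View pics/s4.png

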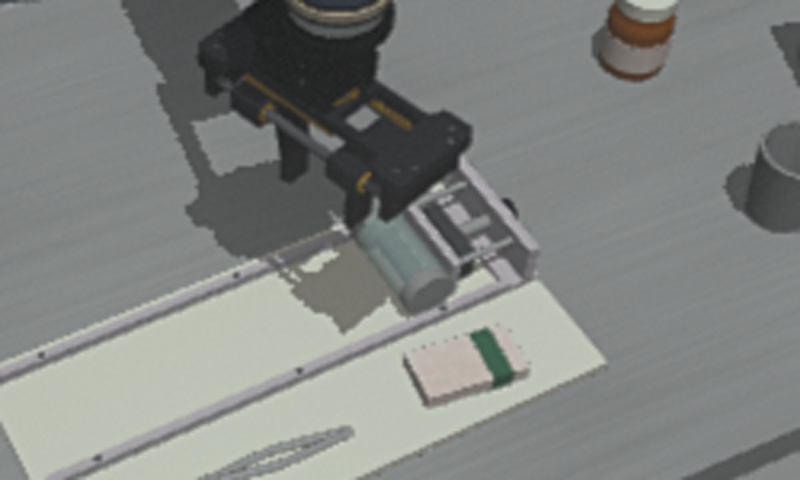

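The tube rests against the plate, at crop (410,265) with the plate at (440,235). Next, the chock.

Call:
{"method": "jog_arm", "body": {"motion": [-0.9, -0.6, 0, 0, 0, 0, -0.26, -0.9, -0.6, 0, 0, 0, 0, -0.26, -0.9, -0.6, 0, 0, 0, 0, -0.26, -0.9, -0.6, 0, 0, 0, 0, -0.26, -0.9, -0.6, 0, 0, 0, 0, -0.26, -0.9, -0.6, 0, 0, 0, 0, -0.26, -0.9, -0.6, 0, 0, 0, 0, -0.26, -0.9, -0.6, 0, 0, 0, 0, -0.26, -0.96, -0.68, 0, 0, 0, 0, -0.26, 0, 0, 1, 0, 0, 0, -0.26, 0, 0, 0.3, 0, 0, 0, -0.26, 0, 0, 0, 0, 0, 0, -0.26]}}

```text
time: 21.92
position: [0.4674, -0.3066, 0.0991]
tool_rot: [0.576, 0.817, 0.0, -0.002]
ft_force: [0.1, 1.0, 0.8]
grip_width: 0.0547
grip_force: 0.0
```

```bash
python3 - <<'E'
from h import *
o,m=st(); s=robot.camera("scene"); t=robot.camera("top")
a=cv2.resize(s[190:310,140:270],(520,480),interpolation=cv2.INTER_CUBIC)
b=cv2.resize(t[225:305,390:460],(280,320),interpolation=cv2.INTER_CUBIC)
c=np.zeros((480,800,3),np.uint8); c[:,:520]=a; c[:320,520:]=b; cv2.imwrite("pics/s5.png",c)
print((np.r_[.468,-.309,.018]-o["position"])@m/.04)
E
```

```text
t 21.93 p [ 0.4674 -0.3066  0.0991] board [-115.6 -324.8] yang 0.343 tilt [-0.0028  0.0029] F [0.07 0.97 0.76] w 0.0547
[-0.06773294 -0.00263178  2.02615415]
```

View pics/s5.png

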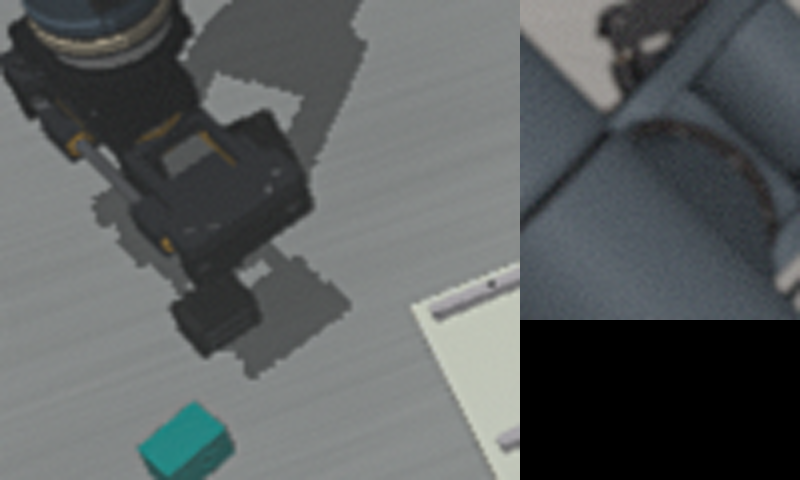

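Call:
{"method": "jog_arm", "body": {"motion": [0, 0, 0.7, 0, 0, 0, -0.26, 0, 0, 0.5, 0, 0, 0, -0.26, -0.05, 0, 0.3, 0, 0, 0, -0.26, 0, 0, 0.2, 0, 0, 0, -0.26, 0, 0, 0, 0, 0, 0, -0.26]}}

```text
time: 22.65
position: [0.4692, -0.3096, 0.0324]
tool_rot: [0.576, 0.818, -0.0, 0.0]
ft_force: [0.7, -0.5, -0.6]
grip_width: 0.0548
grip_force: 0.0
```

Call:
{"method": "jog_arm", "body": {"motion": [0, 0, 0.2, 0, 0, 0, -0.26, 0, 0, 0.16, 0, 0, 0, -0.26, 0, 0, 0, 0, 0, 0, -0.26, 0, 0, 0, 0, 0, 0, 0.6, 0, 0, 0, 0, 0, 0, 0.6, 0, 0, 0, 0, 0, 0, 0.6, 0, 0, 0, 0, 0, 0, 0.6, 0, 0, 0, 0, 0, 0, 0.6], "grip_force": 12}}

```text
time: 23.65
position: [0.4691, -0.3097, 0.0181]
tool_rot: [0.576, 0.817, -0.0, 0.0]
ft_force: [-0.8, -0.1, 0.5]
grip_width: 0.0299
grip_force: 11.9
```

```bash
python3 - <<'E'
from h import *
o,m=st()
E
```

```text
t 23.65 p [ 0.4691 -0.3097  0.0181] board [-114.1 -327.9] yang 0.3431 tilt [ 0.0001 -0.0002] F [-0.81 -0.07  0.51] w 0.0299
```

Call:
{"method": "jog_arm", "body": {"motion": [0, 0, -0.4, 0, 0, 0, 0.6, 0, 0, -0.8, 0, 0, 0, 0.6, 0, 0, -0.8, 0, 0, 0, 0.6, 0, 0, -0.5, 0, 0, 1, 0.6, 0, 0, 0, 0, 0, 1, 0.6, 0, 0, 0, 0, 0, 1, 0.6, 0, 0, 0, 0, 0, 1, 0.6, 0, 0, 0, 0, 0, 0.23, 0.6, 0, 0, 0, 0, 0, 0, 0.6]}}

```text
time: 24.78
position: [0.469, -0.3096, 0.1184]
tool_rot: [0.69, 0.724, -0.0, 0.0]
ft_force: [0.5, -0.1, -1.7]
grip_width: 0.03
grip_force: 11.9
```

```bash
python3 - <<'E'
from h import *
o,m=st(); w=O+RB@np.array([0,.02]); print((np.r_[w,.09]-o["position"])@m/.04)
E
```

```text
t 24.77 p [ 0.469  -0.3096  0.1184] board [-114.2 -327.8] yang 0.0485 tilt [ 0.0002 -0.0002] F [ 0.51 -0.09 -1.71] w 0.03
[8.69305417 2.86375233 0.70761087]
```

Call:
{"method": "jog_arm", "body": {"motion": [0.5, 0.2, 0, 0, 0, 0, 0.6, 0.9, 0.3, 0, 0, 0, 0, 0.6, 0.9, 0.3, 0, 0, 0, 0, 0.6, 0.9, 0.3, 0, 0, 0, 0, 0.6, 0.9, 0.3, 0, 0, 0, 0, 0.6, 0.9, 0.3, 0, 0, 0, 0, 0.6, 0.9, 0.3, 0, 0, 0, 0, 0.6, 0.9, 0.3, 0, 0, 0, 0, 0.6, 0.9, 0.3, 0, 0, 0, 0, 0.6, 0.7, 0.2, 0, 0, 0, 0, 0.6, 0.3, 0.06, 0.4, 0, 0, 0, 0.6, 0, 0, 0.3, 0, 0, 0, 0.6]}}

```text
time: 26.28
position: [0.5655, 0.0446, 0.0885]
tool_rot: [0.689, 0.725, -0.001, -0.001]
ft_force: [0.6, -0.0, -1.3]
grip_width: 0.03
grip_force: 11.9
```

Call:
{"method": "jog_arm", "body": {"motion": [0, 0, 0.5, 0, 0, 0, 0.6, 0, 0, 0.4, 0, 0, 0, 0.6, 0, 0, 0.3, 0, 0, 0, 0.6, 0, 0, 0, 0, 0, 0, 0.6, 0, 0, 0, 0, 0, 0, 0.6]}}

```text
time: 26.9
position: [0.567, 0.0432, 0.0422]
tool_rot: [0.69, 0.724, 0.0, 0.0]
ft_force: [0.1, 0.3, -0.9]
grip_width: 0.0298
grip_force: 11.9
```

```bash
python3 - <<'E'
from h import *
o,m=st(); cv2.imwrite("pics/s6.png",cv2.resize(robot.camera("scene")[150:300,250:500],(800,480),interpolation=cv2.INTER_CUBIC))
E
```

```text
t 26.9 p [0.567  0.0432 0.0422] board [ 0.5 19.9] yang 0.0474 tilt [ 0.0006 -0.0001] F [ 0.12  0.3  -0.92] w 0.0298
```

View pics/s6.png

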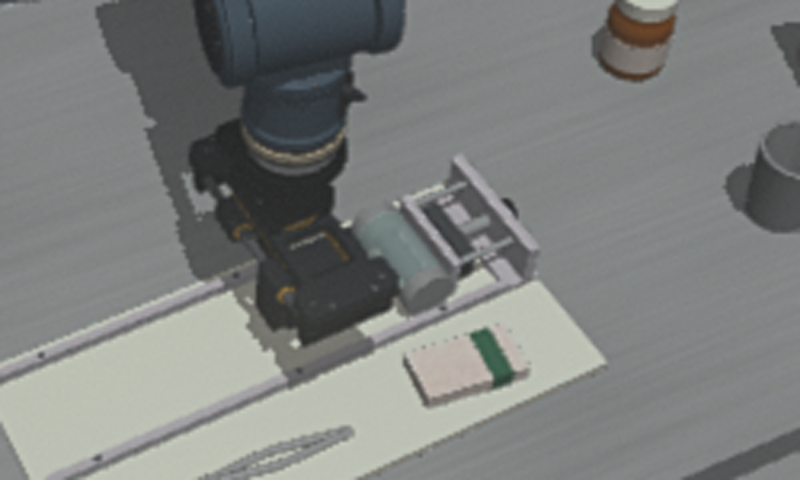

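Call:
{"method": "jog_arm", "body": {"motion": [0, 0, 0.25, 0, 0, 0, 0.6, 0.3, 0, 0, 0, 0, 0, 0.6, 0.4, 0, 0, 0, 0, 0, 0.6, 0.3, 0, 0, 0, 0, 0, 0.6, 0.1, 0, 0, 0, 0, 0, 0.6, 0, 0, 0.03, 0, 0, 0, 0.6, 0, 0, 0, 0, 0, 0, 0.6, 0, 0, 0, 0, 0, 0, 0.6]}}

```text
time: 27.95
position: [0.5647, 0.087, 0.0307]
tool_rot: [0.69, 0.724, -0.0, 0.0]
ft_force: [0.4, 0.0, -0.8]
grip_width: 0.03
grip_force: 11.9
```

Call:
{"method": "jog_arm", "body": {"motion": [0, 0, 0.02, 0, 0, 0, 0.6, 0, 0, 0, 0, 0, 0, 0.6, 0.03, 0, 0, 0, 0, 0, 0.6, 0.03, 0, 0, 0, 0, 0, 0.6, 0.03, 0, 0, 0, 0, 0, 0.6, 0.03, 0, 0, 0, 0, 0, 0.6, 0.03, 0, 0, 0, 0, 0, 0.6]}}

```text
time: 28.82
position: [0.5645, 0.0934, 0.0301]
tool_rot: [0.69, 0.724, 0.0, 0.0]
ft_force: [0.5, -1.7, 2.6]
grip_width: 0.0301
grip_force: 11.9
```

Call:
{"method": "jog_arm", "body": {"motion": [0.02, 0, 0, 0, 0, 0, 0.6, 0.02, 0, 0, 0, 0, 0, 0.6, 0.02, 0, 0, 0, 0, 0, 0.6]}}

```text
time: 29.2
position: [0.5643, 0.0957, 0.0301]
tool_rot: [0.69, 0.724, 0.0, 0.0]
ft_force: [0.5, -3.0, 3.5]
grip_width: 0.0298
grip_force: 11.9
```

Call:
{"method": "jog_arm", "body": {"motion": [0.02, 0, 0, 0, 0, 0, 0.6, 0.02, 0, 0, 0, 0, 0, 0.6, 0.02, 0, 0, 0, 0, 0, 0.6]}}

```text
time: 29.58
position: [0.5642, 0.0981, 0.0301]
tool_rot: [0.69, 0.724, 0.0, 0.0]
ft_force: [0.2, -3.0, 5.0]
grip_width: 0.0303
grip_force: 11.9
```

Call:
{"method": "jog_arm", "body": {"motion": [0, 0, -0.01, 0, 0, 0, 0.6, 0.02, 0, 0, 0, 0, 0, 0.6, 0.02, 0, 0, 0, 0, 0, 0.6]}}

```text
time: 29.95
position: [0.5637, 0.1, 0.0301]
tool_rot: [0.69, 0.724, -0.0, -0.0]
ft_force: [0.2, -1.3, 1.8]
grip_width: 0.0302
grip_force: 11.9
```

Call:
{"method": "jog_arm", "body": {"motion": [0.02, 0, 0, 0, 0, 0, 0.6, 0.02, 0, 0, 0, 0, 0, 0.6, 0.02, 0, 0, 0, 0, 0, 0.6]}}

```text
time: 30.32
position: [0.5637, 0.1016, 0.0302]
tool_rot: [0.69, 0.724, -0.001, 0.0]
ft_force: [-0.0, -5.7, 0.5]
grip_width: 0.0297
grip_force: 12.0
```

Call:
{"method": "jog_arm", "body": {"motion": [-0.015, 0, 0, 0, 0, 0, 0.6, 0, 0, 0, 0, 0, 0, 0.6, 0, 0, 0, 0, 0, 0, 0.6]}}

```text
time: 30.7
position: [0.5637, 0.1015, 0.0302]
tool_rot: [0.69, 0.724, -0.0, -0.0]
ft_force: [0.1, -4.5, -1.1]
grip_width: 0.03
grip_force: 12.0
```

Call:
{"method": "jog_arm", "body": {"motion": [0, 0, 0.01, 0, 0, 0, 0.6, 0, 0, 0, 0, 0, 0, 0.6, 0, 0, 0, 0, 0, 0, 0.2, 0, 0, 0, 0, 0, 0, 0.1, 0, 0, 0, 0, 0, 0, -0.1, 0, 0, 0, 0, 0, 0, -0.2, 0, 0, 0, 0, 0, 0, -0.2, 0, 0, 0, 0, 0, 0, -0.2]}}

```text
time: 31.7
position: [0.5639, 0.1016, 0.0299]
tool_rot: [0.69, 0.724, 0.0, -0.0]
ft_force: [-0.3, -0.0, 0.8]
grip_width: 0.0519
grip_force: 0.0
```

Call:
{"method": "jog_arm", "body": {"motion": [0, 0, -0.1, 0, 0, 0, -0.2, 0, 0, -0.3, 0, 0, 0, -0.2, 0, 0, -0.6, 0, 0, 0, -0.2, 0, 0, -1, 0, 0, 0, -0.2, 0, 0, -1, 0, 0, 0, -0.2, -1, 0, 0, 0, 0, 0, -0.2, -1, 0, 0, 0, 0, 0, -0.2, -1, 0, 0, 0, 0, 0, -0.2, -1, 0, 0, 0, 0, 0, -0.2, -1, 0, 0, 0, 0, 0, -0.2, 0, 0, 0, 0, 0, 0, -0.2]}}

```text
time: 33.08
position: [0.5742, -0.1012, 0.151]
tool_rot: [0.692, 0.722, 0.0, 0.001]
ft_force: [-0.4, 1.3, 0.1]
grip_width: 0.0523
grip_force: 0.0
```

```bash
python3 - <<'E'
from h import *
o,m=st(); cv2.imwrite("pics/s7.png",cv2.resize(robot.camera("scene")[150:300,250:500],(800,480),interpolation=cv2.INTER_CUBIC))
E
```

```text
t 33.08 p [ 0.5742 -0.1012  0.151 ] board [   0.7 -124.7] yang 0.0437 tilt [ 0.0023 -0.0013] F [-0.37  1.33  0.11] w 0.0523
```

View pics/s7.png

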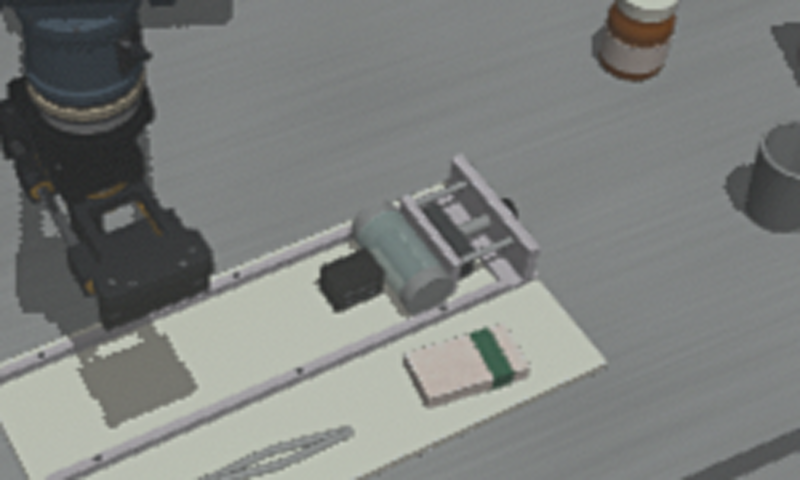

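The chock, crop (350,280), stands square in the lane against the tube (410,265), and the tube is against the plate. The gripper is clear, so I'm handing in.

```bash
python3 -c "
from rig import robot
print(robot.hand_in())"
```

```text
the job is handed in; nothing more can be done
None
```

I rolled the tube to the plate, pushed it onto its buffer and held about 12 N for a second (highest reading 12.9 N). The small dark chock now stands snug behind the tube, and I handed the job in at about 33 s with the gripper clear; no verdict came back.

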